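# Push the specimen case into the viewing dock

### The job

Push the flat clear-lidded case of vertebrae across the tabletop, round the bone basket and the knee model without touching either, into the guide rails of the viewing dock and through its sprung roller catch, then press it home on the rubber end buffer so that it sits tight. Keep the case flat on the table and leave everything else where it stands. The catch can be clamped at a different depth each time, so go in gently by feel, do not ram it, and then leave the case alone in the dock.

Things in the scene. Friction and masses are not known exactly. Their poses are not given: they have to be found in the camera images.
- case_center (a point): Centre (22.5 mm above the table) of the loose specimen case: closed flat box, 100 mm along its x, 130 along its y, 45 high, white with a clear lid showing six vertebrae; too wide to grip, push its sides low down. 0.45 to 0.75 kg, smooth, 1 to 3 N to slide. Its x points to its back, where the strike is. Starts left or right of the dock's axis, x within 0.3 rad of the dock's x.
- strike (a point): Centre of the round head of the steel strike on the case's back: upright round head 18 mm in diameter, 14 mm high, on a neck 5 mm wide; 75 mm from the case's centre along its x, 19 mm above the table. The tip is 84 mm from the case's centre.
- dock: The viewing dock, screwed to the table. Origin on the table at the middle of its mouth; x points inward (away from the robot, the way the case goes in), y to the left going in. At home the case's centre lies on this x axis, 35 to 87 mm inward of the origin, depending on where the catch is clamped. Never push the case in with more than about 12 N.
- rails (a point): Point midway between the two aluminium guide rails, 60 mm inward of the dock's origin, at their top (22 mm high). The rails are 134 mm apart inside (2 mm play each side of the case) and run from 20 to 110 mm inward; flared lead-ins open to about 156 mm apart at the mouth. The case may touch and rub along them.
- catch_track (a point): Middle of the range, on the dock's x axis, over which the catch block can be clamped: its two sprung rollers' axes lie 100 to 148 mm inward of the dock's origin, NOT measured. The strike meets the rollers 12 mm before their axes; passing takes about 6 N on top of sliding, then they snap shut behind the head and draw it onto a rubber buffer 17 mm behind the axes.
- buffer (a joint): How far the strike's head presses the catch's rubber end buffer (14 mm across) back, in m: 0 free; 3 N per mm; rigid at 0.004. The rollers alone draw the head in to only about 0.001; the case is pressed home at 0.0025 or more (some 4 to 8 N of push beyond sliding), and keeps over 0.001 when let go. Reached only with the head past the rollers.
- basket: Fixed obstacle: white perforated basket with bones, 110 x 110 mm, 70 mm high (its rim stands out 4 mm). Origin under its centre. It stands beside the dock, on the one or the other side.
- knee_model: Fixed obstacle: knee joint model on a round wooden base 110 mm in diameter and 16 mm high; the bones above stay within 40 mm of its axis and reach 205 mm high. Origin under its centre. It stands beside the dock, opposite the basket.
- foot_model: Bystander: foot skeleton on a wooden board, 100 x 90 mm, 40 mm high, loose; on the other side of the dock from the case's start. Origin under its centre.
- loose_vertebra: Bystander: a single loose vertebra about 65 x 65 mm, 15 mm high, between the case's lane and the robot. Origin under its middle.
- tape_measure: Bystander: a pocket tape measure, 52 x 56 mm, 32 mm high, between the lane and the robot. Origin under its centre.
- tibia: Bystander: a white tibia, 360 mm long, 35 mm high, lying on the left side of the table, its length along its x. Origin under its middle.
- pen_cup: Bystander: a dark steel cup, 72 mm in diameter, 90 mm high, on the right side of the table. Origin under its centre.
Things that resemble listed ones, but are neither listed nor needed, are in the scene too. What is shaped like the part that bears case_center but pink is not meant.

How it is judged:
By the outcome, as a careful person would: the job done as asked, in the order asked, and still so for the second after the job is handed in, with the robot touching nothing.
It also fails if it takes over 66 s, if anything falls off the work surface, if the arm or the gripper's body presses on something with over 40 N, if the wrist force passes 120 N, or if a joint passes its speed limit or range.

### The arm

A 7-joint arm with a two-finger parallel gripper is mounted at the origin on the work surface. World frame = base frame: x ahead of the robot, y to its left, z up, the work surface at z = 0. Lengths are in m, angles in degrees, forces in N, time in s.
With the tool pointing down it reaches from about 0.425 to 0.875 m from the base axis. Payload 8.4 kg.
Tool frame: the origin (TCP) lies between the finger pads; the fingertips stand 17 mm ahead of it and the grasp point (between the pads) lies 2 mm behind it (r.tips_ahead is the distance from the TCP to the fingertips, in m); z points along the fingers, x is the direction in which the jaws open and shut, and the axes are right-handed (so a half turn about z gives the same grasp; the last joint's range is limited). The gripper opens to 85 mm and grips with 20 to 120 N. Pads are 22 mm wide; open, the fingers measure 114 mm over their backs; the gripper's body (76 mm by 85 mm) begins 54 mm behind the grasp point. The pads swing forward as they close: fully open they stand 13 mm farther back than shut.
Start: joints at [-5.684, 19.091, 2.286, 83.961, -0.768, 76.965, -3.352], TCP at [0.65, -0, 0.248] pointing down, gripper open.
Joint ranges: [-147.57, 147.57], [-21.85, 119.76], [-74.77, 79.35], [14.55, 137.4], [-85.83, 265.84], [4.83, 119.75], [-152.11, 152.11]. Speed limits (degrees/s): [127.2, 127.2, 159.86, 159.86, 180, 180, 180].

### API

Orientations are given as [roll, pitch, yaw] about the fixed x, y, z axes, in that order (R = Rz(yaw) Ry(pitch) Rx(roll)).
In Python, from bench import r gives the robot as it stands.
- The arm moves only by the tool play_rows, never from a script. Its argument "commands" is text: rows parted by semicolons, each of 4 numbers parted by spaces: the shift along the tool's x, y, z in m, then the turn about the tool's z in rad. In form: dx dy dz yaw; .... A call has 1 to 12 rows; each row is the pose to reach, as a shift and turn from the pose measured when the call began, along the tool's axes at that moment; what a row does not reach only later rows make up. A row lasts 1/8 s, in which the tool goes at most 62.5 mm and 10.7 degrees, less where a joint would pass 70% of its speed; a pose out of reach is approached as far as the arm can. A call with a gripper value outside its range is refused whole. "grip" is the gripper's target within -1 to 1 (fully open at 1, half-way at 0, shut at -1), set as the call begins (left out, the last holds). The fingers move at their own pace and stop on an object; the grip force is fixed at half the most. Time passes only in rows, so rows that repeat a pose let the fingers close. It gives the time, the measured TCP pose, the force and the opening at its end, in the units of the state.
- r.state(): the state, without advancing time (a new reading comes with each control period).
- r.get_image(name): name is "scene" or "side" or "wrist"; returns the picture (384x512x3 uint8, blue, green, red); there is no depth.
- r.camera_params(name): a dict with "fx", "fy", "cx", "cy" (pixels), "k1" (the pictures are not rectified: a ray, as slopes to the right and down, at radius r is drawn at 1 + k1 r^2 times it, then the intrinsics apply), "rvec" (rotation vector, rad) and "tvec" (3), from world to camera coordinates, as OpenCV has them. Camera axes: x right, y down, z forward; pixel columns grow to the right and rows downward; lengths in m; the calibration is good to about 2 mm. A picture is of the moment at which its call begins: read the wrist's pose just before it. camera_params takes no time and is no camera call; for the wrist camera it gives the pose at the moment of the call.
- r.hand_in(): hands the job in, once; it reports no verdict.
The state is a dict: "time": time; "joints": joint angles; "joint_vel": joint speeds; "tau": joint torques, N m; "ee_pos": TCP position; "tcp_rot": TCP orientation; "contact_force": force on the tool from outside, world axes, zero at the start; "torque": the same for the moment, N m; "width": finger opening in m.
Only numpy, scipy, OpenCV 4.12 (cv2) and the standard library are available. Lean on these libraries where they do the work, as an engineer would, in place of code of your own. Each camera call takes 0.05 s, during which the arm holds its last target.

## Working session

There is one attempt and no reset: what is moved stays moved. The work goes in short steps, Python scripts to look and compute and a tool call to move; the robot and the scene stay as the last step left them, time stands still between calls to the robot, and variables do not carry over. Pictures are saved under pics/ and viewed, and the job is handed in when it is done.

Besides the shell and the picture viewer there is one more tool, called after ">>>" as name(argument=value, ...), one argument or row to a line, values as JSON. play_rows: Moves the arm, as the interface text tells. Its arguments: {"type":"object","properties":{"commands":{"type":"string"},"grip":{"type":"number"}},"required":["commands"]}

```bash
ls; mkdir -p pics; python3 - <<'E'
from bench import r
import cv2
print(r.state())
for n in ("scene","side","wrist"):
    p=r.camera_params(n); print(n,p)
    cv2.imwrite(f"pics/{n}0.png",r.get_image(n))
E
```

```text
pics
{'time': 0.0, 'joints': array([-5.68234869, 19.13334926,  2.28674558, 84.01060396, -0.76729462,
       76.96327783, -3.35125956]), 'joint_vel': array([-1.94008078e-02,  1.14382689e-04, -3.02937882e-03, -7.24610176e-02,
        1.50134581e-01,  8.00687949e-02,  2.56060605e-02]), 'tau': array([ 4.63630895e-04, -6.58554840e+01,  1.36586554e+00, -4.05554795e+01,
        1.68904377e-02,  1.27170872e-02, -1.99809978e-05]), 'ee_pos': array([ 6.49589237e-01, -6.72837655e-05,  2.47407686e-01]), 'tcp_rot': array([ 1.79992522e+02,  9.16774829e-02, -3.75596087e-03]), 'contact_force': array([0.28473672, 0.9135111 , 0.47828701]), 'torque': array([-0.0259327 , -0.01976086, -0.00132794]), 'width': 0.08546280120808504}
scene {'fx': 440.14785291300103, 'fy': 440.14785291300103, 'cx': 252.9415343302075, 'cy': 188.49059600921203, 'k1': 0.031060964573447605, 'rvec': array([ 1.63127862,  1.61399555, -0.8518406 ]), 'tvec': array([ 0.0048923 , -0.19689837,  1.69085477])}
side {'fx': 465.73362553967996, 'fy': 465.73362553967996, 'cx': 249.6038525465636, 'cy': 192.51544446133477, 'k1': -0.12843201011690988, 'rvec': array([ 0.53624258, -2.78384964,  0.99808454]), 'tvec': array([0.41987093, 0.16810309, 1.2166961 ])}
wrist {'fx': 265.1394310222148, 'fy': 265.1394310222148, 'cx': 257.17292773113326, 'cy': 194.30511993675228, 'k1': -0.03939853520684486, 'rvec': array([-2.83810121e+00, -2.09667365e-04,  2.50140077e-03]), 'tvec': array([-0.64963291, -0.04026764,  0.37997309])}
```

View pics/scene0.png

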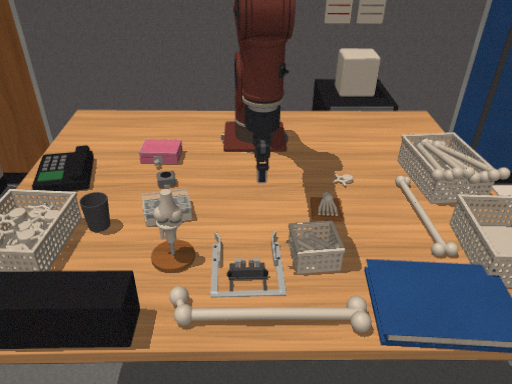

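View pics/side0.png

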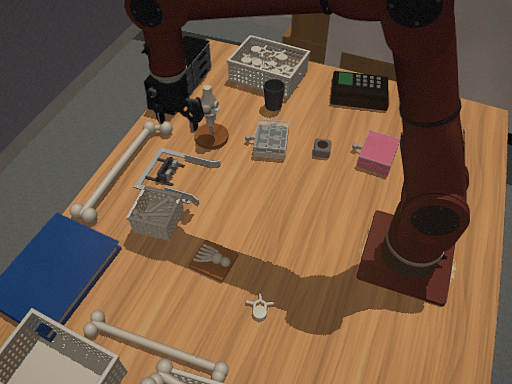

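View pics/wrist0.png

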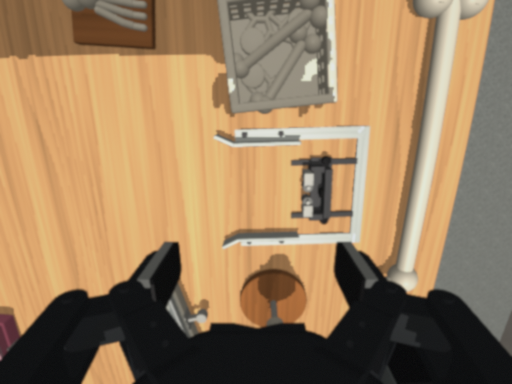

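The real case is white and clear-lidded, at scene (167,207), side (271,140), with its strike to the left in the side view. The pink box at scene (161,152), side (377,152) is the decoy. The basket of vertebrae at scene (30,225) and the white box on the cart are not meant either. I'll look closer.

```bash
cat > h.py <<'E'
import numpy as np, cv2
def K(p): return np.array([[p["fx"],0,p["cx"]],[0,p["fy"],p["cy"]],[0,0,1]])
def ray(p,uv):
    uv=np.array(uv,float).reshape(-1,1,2)
    n=cv2.undistortPoints(uv,K(p),np.array([p["k1"],0,0,0.])).reshape(-1,2)
    R=cv2.Rodrigues(np.array(p["rvec"]))[0]; t=np.array(p["tvec"])
    return -R.T@t, np.c_[n,np.ones(len(n))]@R
def plane(p,uv,z):
    c,d=ray(p,uv); s=(z-c[2])/d[:,2]; return c+d*s[:,None]
def proj(p,X):
    return cv2.projectPoints(np.array(X,float).reshape(-1,1,3),np.array(p["rvec"]),np.array(p["tvec"]),K(p),np.array([p["k1"],0,0,0.]))[0].reshape(-1,2)
def crop(img,x0,y0,x1,y1,s,name):
    c=cv2.resize(img[y0:y1,x0:x1],None,fx=s,fy=s,interpolation=cv2.INTER_CUBIC)
    for x in range((x0+9)//10*10,x1,10): cv2.line(c,((x-x0)*s,0),((x-x0)*s,6 if x%50 else 14),(0,0,255),1)
    for y in range((y0+9)//10*10,y1,10): cv2.line(c,(0,(y-y0)*s),(6 if y%50 else 14,(y-y0)*s),(0,0,255),1)
    cv2.imwrite(name,c)
E
python3 - <<'E'
from h import *
i=cv2.imread("pics/scene0.png"); crop(i,135,140,295,305,4,"pics/c1.png")
i=cv2.imread("pics/side0.png"); crop(i,120,90,300,230,4,"pics/c2.png")
i=cv2.imread("pics/wrist0.png"); crop(i,200,0,400,240,3,"pics/c3.png")
E
```

```text
(no output)
```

View pics/c1.png

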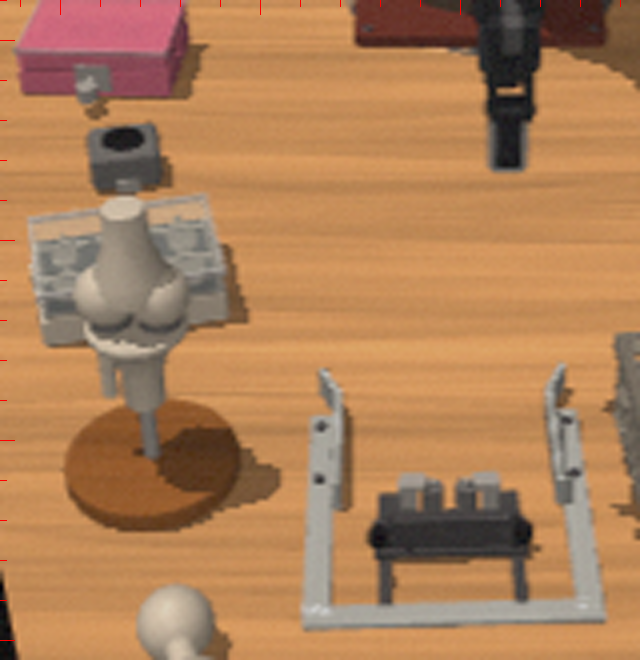

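View pics/c2.png

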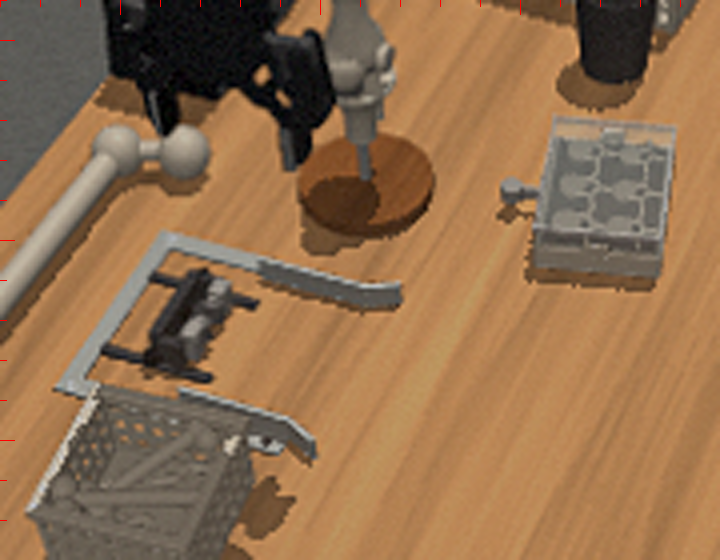

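View pics/c3.png

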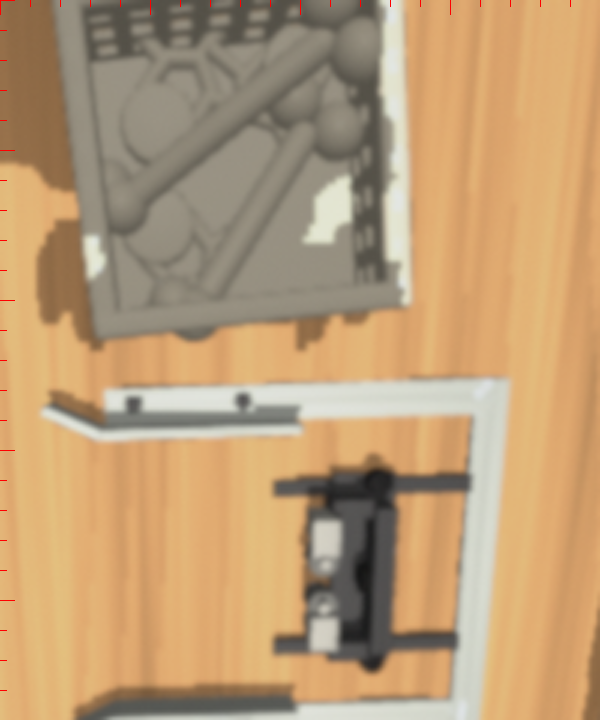

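```bash
python3 - <<'E'
from h import *
from bench import r
np.set_printoptions(precision=4,suppress=True)
i=cv2.imread("pics/wrist0.png"); crop(i,200,110,380,260,4,"pics/c4.png")
s=r.camera_params("side"); c=r.camera_params("scene"); w=r.camera_params("wrist")
P=lambda a,o,k:np.array(a)/k+np.array(o)
q=plane(s,P([(555,117),(676,126),(662,250),(538,238)],(120,90),4),.045)
print("case side",q,q.mean(0)); print(np.linalg.norm(np.roll(q,-1,0)-q,axis=1))
print("strike",plane(s,P([(512,188)],(120,90),4),.022))
q=plane(c,P([(28,217),(208,196),(228,268),(38,290)],(135,140),4),.045)
print("case scene",q,q.mean(0)); print(np.linalg.norm(np.roll(q,-1,0)-q,axis=1))
print("Lrail w",plane(w,P([(100,436),(300,430),(42,410)],(200,0),3),.022))
print("Lrail side",plane(s,P([(180,390),(288,415),(314,445)],(120,90),4),.022))
print("Rrail side",plane(s,P([(260,262),(365,287),(400,286)],(120,90),4),.022))
print("knee base side(top)",plane(s,P([(298,180),(434,178),(365,134),(365,224)],(120,90),4),.016))
print("knee base w",plane(w,[(240,298),(307,298),(273,270)],.016))
print("basket w rim",plane(w,P([(95,340),(410,305)],(200,0),3),.07))
print("rollers w",plane(w,P([(325,540),(323,605)],(200,0),3),.026))
E
```

```text
case side [[ 0.5448 -0.308   0.045 ]
 [ 0.4507 -0.3337  0.045 ]
 [ 0.4157 -0.1979  0.045 ]
 [ 0.5071 -0.1753  0.045 ]] [ 0.4796 -0.2537  0.045 ]
[0.0976 0.1402 0.0942 0.1379]
strike [[ 0.5552 -0.2409  0.022 ]]
case scene [[ 0.4528 -0.3357  0.045 ]
 [ 0.4252 -0.2084  0.045 ]
 [ 0.5159 -0.1847  0.045 ]
 [ 0.5412 -0.3119  0.045 ]] [ 0.4838 -0.2602  0.045 ]
[0.1302 0.0937 0.1297 0.0916]
Lrail w [[0.6184 0.0325 0.022 ]
 [0.706  0.0351 0.022 ]
 [0.5934 0.0437 0.022 ]]
Lrail side [[0.7003 0.0421 0.022 ]
 [0.6165 0.0341 0.022 ]
 [0.5871 0.052  0.022 ]]
Rrail side [[ 0.7048 -0.0945  0.022 ]
 [ 0.6182 -0.1001  0.022 ]
 [ 0.5939 -0.1107  0.022 ]]
knee base side(top) [[ 0.7216 -0.1927  0.016 ]
 [ 0.6203 -0.2346  0.016 ]
 [ 0.6945 -0.2621  0.016 ]
 [ 0.6499 -0.1668  0.016 ]]
knee base w [[ 0.6219 -0.2132  0.016 ]
 [ 0.7307 -0.2134  0.016 ]
 [ 0.6744 -0.1605  0.016 ]]
basket w rim [[0.6218 0.0733 0.07  ]
 [0.7365 0.0858 0.07  ]]
rollers w [[ 0.719  -0.0135  0.026 ]
 [ 0.7198 -0.0445  0.026 ]]
```

View pics/c4.png

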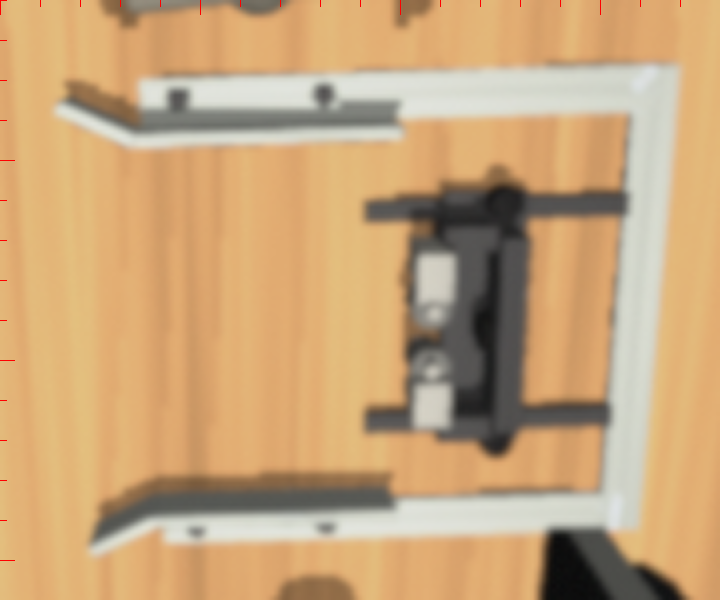

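```bash
python3 - <<'E'
from h import *
from bench import r
np.set_printoptions(precision=4,suppress=True)
w=dict(fx=265.1394310222148,fy=265.1394310222148,cx=257.17292773113326,cy=194.30511993675228,k1=-0.03939853520684486,rvec=np.array([-2.83810121e+00,-2.09667365e-04,2.50140077e-03]),tvec=np.array([-0.64963291,-0.04026764,0.37997309]))
print(ray(w,[(0,0)])[0])
P=lambda a:np.array(a)/4+np.array((200,110))
L=plane(w,P([(135,147),(402,137),(58,112)]),.022)
R=plane(w,P([(153,516),(395,509),(92,550)]),.022)
print(L,R)
a=np.array([L[1]-L[0],R[1]-R[0]]); print(np.degrees(np.arctan2(a[:,1],a[:,0])))
print("back frame inner/outer z~.01",plane(w,P([(630,110),(602,495)]),.01))
print("roller tops",plane(w,P([(434,312),(431,367)]),.028))
E
```

```text
[0.6503 0.0751 0.3735]
[[0.6188 0.0306 0.022 ]
 [0.7066 0.0339 0.022 ]
 [0.5939 0.042  0.022 ]] [[ 0.6219 -0.1038  0.022 ]
 [ 0.7106 -0.101   0.022 ]
 [ 0.5989 -0.1179  0.022 ]]
[2.1679 1.8437]
back frame inner/outer z~.01 [[ 0.7856  0.0419  0.01  ]
 [ 0.791  -0.1014  0.01  ]]
roller tops [[ 0.7193 -0.0242  0.028 ]
 [ 0.7194 -0.0439  0.028 ]]
```

```bash
python3 - <<'E'
from h import *
from bench import r
np.set_printoptions(precision=4,suppress=True)
print(r.tips_ahead)
c=r.camera_params("scene"); s=r.camera_params("side")
i=cv2.imread("pics/scene0.png"); crop(i,75,150,195,240,6,"pics/c5.png")
i=cv2.imread("pics/side0.png"); crop(i,235,70,345,180,5,"pics/c6.png")
w0=cv2.imread("pics/wrist0.png"); crop(w0,100,260,320,360,3,"pics/c7.png")
E
```

```text
0.017
```

View pics/c5.png

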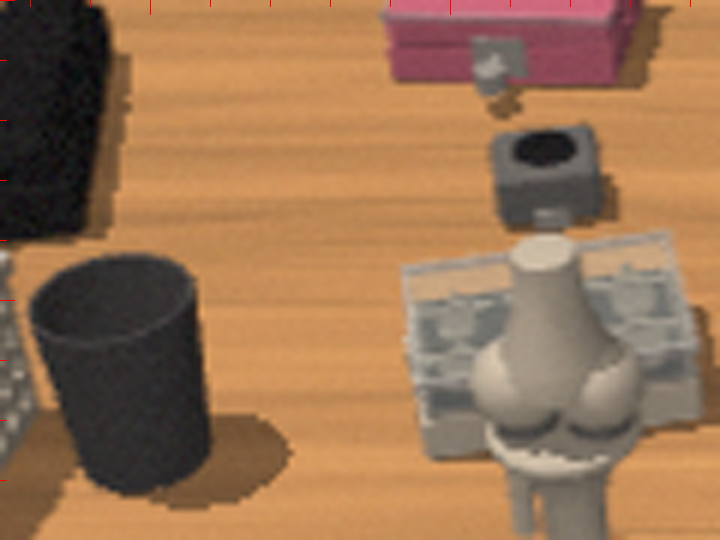

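View pics/c6.png

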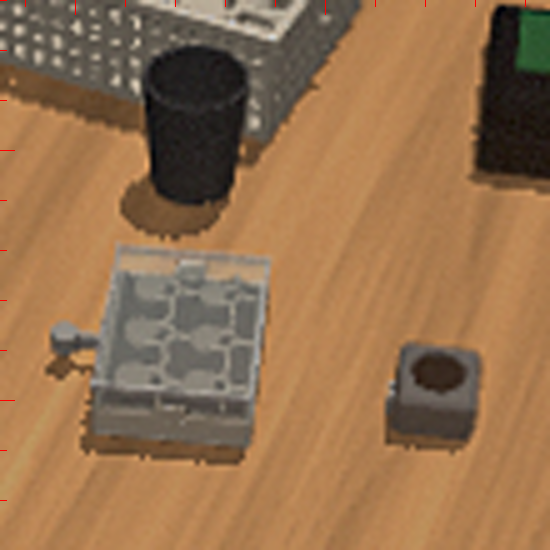

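```bash
python3 - <<'E'
from h import *
from bench import r
np.set_printoptions(precision=4,suppress=True)
c=r.camera_params("scene"); s=r.camera_params("side")
A=lambda a:np.array(a)/6+np.array((75,150))
B=lambda a:np.array(a)/5+np.array((235,70))
print("scene front bottom",plane(c,A([(428,460),(700,420)]),0.0))
print("scene top",plane(c,A([(403,267),(671,235),(699,330)]),.045))
print("side left bottom",plane(s,B([(94,432),(246,446)]),0.0))
print("side top",plane(s,B([(118,246),(270,259),(252,397),(96,386)]),.045))
print("strike top",plane(s,B([(64,333)]),.024))
print("cup top scene",plane(c,A([(32,310),(195,290),(115,255),(112,347)]),.09), "bottom",plane(c,A([(90,480),(210,455),(140,495)]),0))
print("cup top side",plane(s,B([(143,85),(248,90),(197,47),(190,115)]),.09))
print("tape scene top",plane(c,A([(490,145),(592,127),(600,172),(498,188)]),.032))
print("tape side top",plane(s,B([(400,345),(480,352),(475,408),(393,400)]),.032))
print("vertebra",plane(c,[(344,180)],.01), "foot",plane(c,[(326,209)],.02))
E
```

```text
scene front bottom [[ 0.5469 -0.3113  0.    ]
 [ 0.5171 -0.1884  0.    ]]
scene top [[ 0.454  -0.335   0.045 ]
 [ 0.4261 -0.2088  0.045 ]
 [ 0.5064 -0.187   0.045 ]]
side left bottom [[ 0.5144 -0.1879  0.    ]
 [ 0.4222 -0.2115  0.    ]]
side top [[ 0.5453 -0.308   0.045 ]
 [ 0.4502 -0.3323  0.045 ]
 [ 0.4202 -0.2102  0.045 ]
 [ 0.5116 -0.1841  0.045 ]]
strike top [[ 0.5557 -0.2405  0.024 ]]
cup top scene [[ 0.553  -0.4725  0.09  ]
 [ 0.5377 -0.4054  0.09  ]
 [ 0.5099 -0.4485  0.09  ]
 [ 0.5808 -0.4299  0.09  ]] bottom [[ 0.5608 -0.4622  0.    ]
 [ 0.5427 -0.4125  0.    ]
 [ 0.5717 -0.4366  0.    ]]
cup top side [[ 0.5698 -0.4158  0.09  ]
 [ 0.5034 -0.4364  0.09  ]
 [ 0.5506 -0.468   0.09  ]
 [ 0.53   -0.3975  0.09  ]]
tape scene top [[ 0.3211 -0.3164  0.032 ]
 [ 0.3027 -0.2651  0.032 ]
 [ 0.3476 -0.255   0.032 ]
 [ 0.3631 -0.3054  0.032 ]]
tape side top [[ 0.3525 -0.3005  0.032 ]
 [ 0.304  -0.3132  0.032 ]
 [ 0.2937 -0.2644  0.032 ]
 [ 0.3425 -0.2523  0.032 ]]
vertebra [[0.3204 0.284  0.01  ]] foot [[0.4918 0.1981 0.02  ]]
```

Both views agree. The case is centred near (0.483,-0.260) with its x at about 13.5°, and the dock mouth is near (0.600,-0.037) at about 2°. The knee is near (0.676,-0.214), the cup near (0.543,-0.437) and the tape measure near (0.33,-0.285). I'll go to the case's right side and push left with both fingertips.

>>> play_rows(
  commands="-0.06 0 0 0; -0.12 0.02 0 -0.1; -0.146 0.08 0 -0.236; -0.146 0.14 0 -0.236; -0.146 0.2 0 -0.236; -0.146 0.26 0 -0.236; -0.146 0.32 0.03 -0.236; -0.146 0.343 0.08 -0.236; -0.146 0.343 0.14 -0.236; -0.146 0.343 0.15 -0.236; -0.146 0.343 0.15 -0.236",
  grip=0.4,
)

```text
time: 1.52
ee_pos: [0.504, -0.3427, 0.0987]
tcp_rot: [-180.0, 0.1, 13.6]
contact_force: [0.2, -0.0, 0.5]
width: 0.06
```

```bash
python3 - <<'E'
from h import *
from bench import r
print(r.tips_ahead)
p=r.camera_params("wrist"); print(p["rvec"],p["tvec"]); i=r.get_image("wrist"); cv2.imwrite("pics/w1.png",i)
E
```

```text
0.017
[-2.82022291 -0.33556556 -0.048517  ] [-0.40959329 -0.42652905  0.10292639]
```

View pics/w1.png

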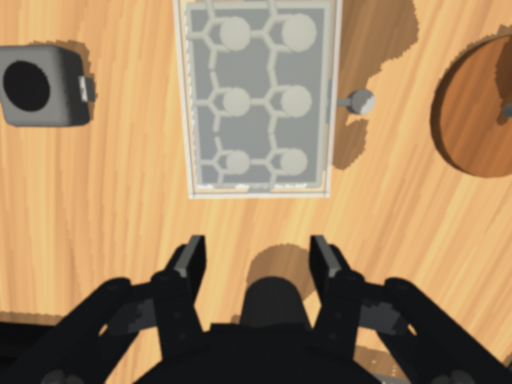

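The fingers are parallel to the case's near side (y≈197 px, columns 190–329), and the strike is at (362,101). I'll descend.

>>> play_rows(
  commands="0 0 0.03 0; 0 0 0.06 0; 0 0 0.077 0; 0 0 0.077 0; 0 -0.005 0.077 0; 0 -0.01 0.077 0; 0.001 -0.014 0.077 0; 0.002 -0.018 0.077 0; 0.002 -0.018 0.077 0",
)

```text
time: 2.7
ee_pos: [0.5028, -0.3248, 0.0231]
tcp_rot: [179.9, -0.1, 13.6]
contact_force: [0.6, -1.4, 1.0]
width: 0.0601
```

>>> play_rows(
  commands="0.002 -0.008 0 0.02; 0.003 -0.016 0 0.04; 0.005 -0.023 0 0.06; 0.007 -0.031 0 0.08; 0.008 -0.039 0 0.1; 0.01 -0.047 0 0.12; 0.011 -0.054 0 0.14; 0.013 -0.062 0 0.16; 0.015 -0.07 0 0.175; 0.017 -0.078 0 0.19; 0.018 -0.086 0 0.2; 0.02 -0.093 0 0.2",
)

```text
time: 4.2
ee_pos: [0.5004, -0.2293, 0.0231]
tcp_rot: [179.9, -0.1, 2.1]
contact_force: [-0.7, -1.4, -0.8]
width: 0.0599
```

```bash
python3 - <<'E'
from h import *
from bench import r
for n in ("scene","side"): cv2.imwrite(f"pics/{n}1.png",r.get_image(n))
i=cv2.imread("pics/scene1.png"); crop(i,135,140,295,305,4,"pics/d1.png")
i=cv2.imread("pics/side1.png"); crop(i,150,90,330,230,4,"pics/d2.png")
E
```

```text
(no output)
```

View pics/d1.png

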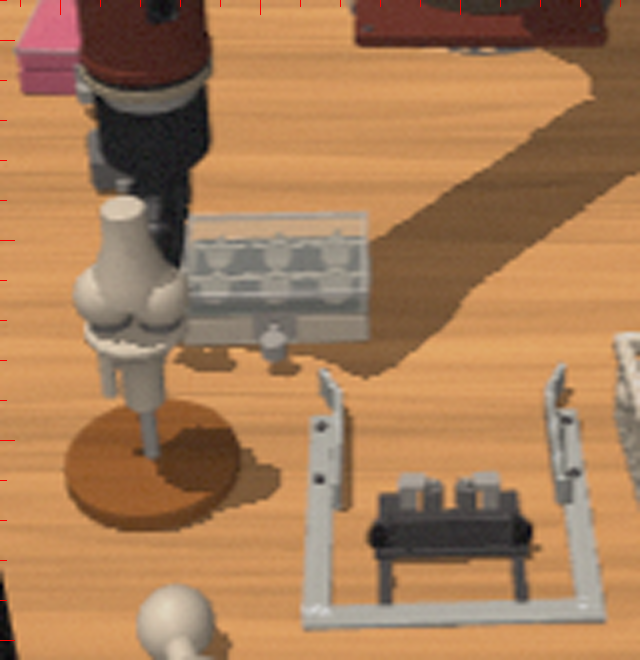

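View pics/d2.png

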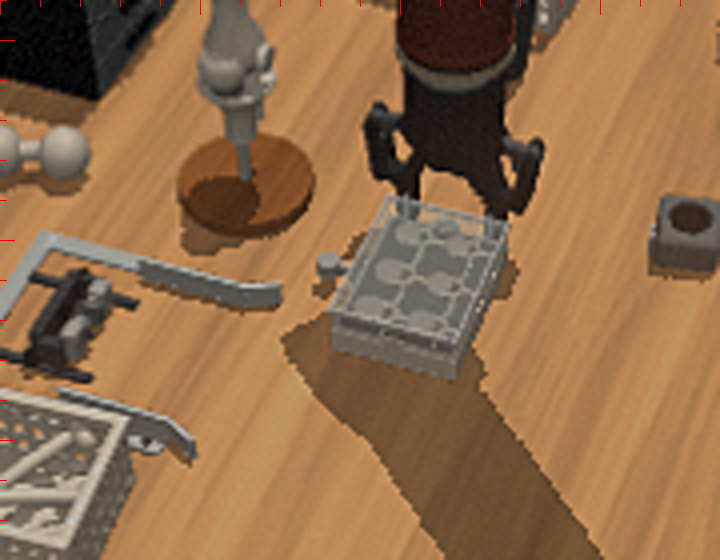

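```bash
cat >> h.py <<'E'
def fitcase(pts,lab):
    # least squares pose from labelled corner points (FL,FR,BL,BR)
    M={'FL':(.05,.065),'FR':(.05,-.065),'BL':(-.05,.065),'BR':(-.05,-.065)}
    m=np.array([M[l] for l in lab]); q=np.array(pts)[:,:2]
    a=(m-m.mean(0))[:,0]+1j*(m-m.mean(0))[:,1]; b=(q-q.mean(0))[:,0]+1j*(q-q.mean(0))[:,1]
    rot=np.vdot(a,b); th=np.angle(rot); R=np.array([[np.cos(th),-np.sin(th)],[np.sin(th),np.cos(th)]])
    c=q.mean(0)-R@m.mean(0); res=np.linalg.norm(q-(m@R.T+c),axis=1)
    return c,np.degrees(th),res
E
python3 - <<'E'
from h import *
from bench import r
np.set_printoptions(precision=4,suppress=True)
c=r.camera_params("scene"); s=r.camera_params("side")
A=lambda a:np.array(a)/4+np.array((135,140))
B=lambda a:np.array(a)/4+np.array((150,90))
ps=np.r_[plane(s,B([(387,196),(508,228),(458,348),(332,318)]),.045),plane(s,B([(332,346),(457,378)]),0)]
print(ps); print(fitcase(ps,['FR','BR','BL','FL','FL','BL']))
pc=np.r_[plane(c,A([(368,213),(369,310)]),.045),plane(c,A([(367,340)]),0)]
print(pc,fitcase(pc,['BL','FL','FL']))
print("strike",plane(s,B([(329,258)]),.024),plane(c,A([(273,333)]),.026))
E
```

```text
[[ 0.5462 -0.209   0.045 ]
 [ 0.4474 -0.2105  0.045 ]
 [ 0.4395 -0.0826  0.045 ]
 [ 0.5353 -0.0761  0.045 ]
 [ 0.5417 -0.0871  0.    ]
 [ 0.4431 -0.0921  0.    ]]
(array([ 0.4933, -0.1479]), np.float64(2.8929634603227945), array([0.0013, 0.0049, 0.0029, 0.0064, 0.0069, 0.0073]))
[[ 0.4477 -0.089   0.045 ]
 [ 0.5644 -0.0846  0.045 ]
 [ 0.5403 -0.0877  0.    ]] (array([ 0.5026, -0.1526]), np.float64(1.584408659830771), array([0.0031, 0.0137, 0.0106]))
strike [[ 0.5702 -0.1497  0.024 ]] [[ 0.5652 -0.1505  0.026 ]]
```

>>> play_rows(
  commands="0 -0.009 0 0; 0.001 -0.018 0 0; 0.001 -0.027 0 0; 0.001 -0.036 0 0; 0.002 -0.045 0 0; 0.002 -0.054 0 0; 0.002 -0.063 0 0; 0.003 -0.072 0 0; 0.003 -0.081 0 0; 0.003 -0.09 0 0; 0.004 -0.099 0 0; 0.004 -0.107 0 0",
)

```text
time: 5.8
ee_pos: [0.5005, -0.1206, 0.023]
tcp_rot: [180.0, -0.1, 2.2]
contact_force: [0.3, -2.6, 1.1]
width: 0.0597
```

```bash
python3 - <<'E'
from h import *
from bench import r
for n in ("scene","side"): cv2.imwrite(f"pics/{n}2.png",r.get_image(n))
i=cv2.imread("pics/scene2.png"); crop(i,165,150,325,300,4,"pics/e1.png")
i=cv2.imread("pics/side2.png"); crop(i,140,90,320,235,4,"pics/e2.png")
E
```

```text
(no output)
```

View pics/e1.png

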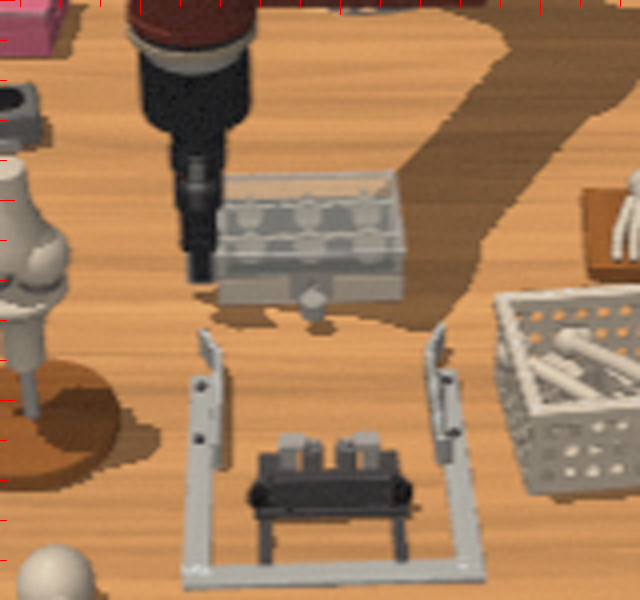

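View pics/e2.png

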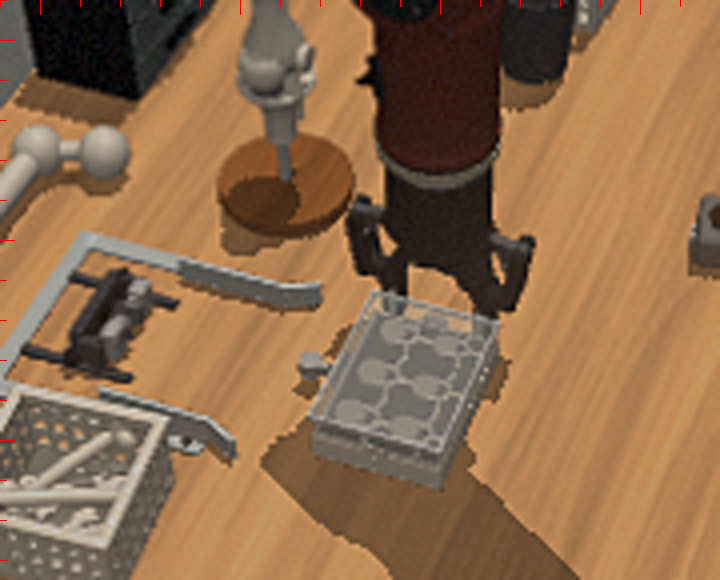

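```bash
python3 - <<'E'
from h import *
from bench import r
np.set_printoptions(precision=4,suppress=True)
c=r.camera_params("scene"); s=r.camera_params("side")
A=lambda a:np.array(a)/4+np.array((165,150))
B=lambda a:np.array(a)/4+np.array((140,90))
ps=np.r_[plane(s,B([(375,291),(499,321),(441,452),(312,418)]),.045),plane(s,B([(312,447),(441,487)]),0)]
print(ps); print(fitcase(ps,['FR','BR','BL','FL','FL','BL']))
pc=np.r_[plane(c,A([(394,171),(217,177)]),.045),plane(c,A([(403,299),(220,303)]),0)]
print(pc,fitcase(pc,['BL','BR','FL','FR']))
print("strike",plane(s,B([(310,358)]),.024),plane(c,A([(313,292)]),.026))
print("dock tips scene",plane(c,A([(203,330),(440,326)]),.022))
print("railends scene",plane(c,A([(220,400),(433,395)]),.022))
E
```

```text
[[ 0.5439 -0.1017  0.045 ]
 [ 0.4482 -0.1073  0.045 ]
 [ 0.4421  0.0207  0.045 ]
 [ 0.5369  0.0259  0.045 ]
 [ 0.5436  0.0178  0.    ]
 [ 0.4439  0.0171  0.    ]]
(array([ 0.4939, -0.0429]), np.float64(2.1198964544681966), array([0.005 , 0.003 , 0.0008, 0.0049, 0.0064, 0.0039]))
[[ 0.445   0.0182  0.045 ]
 [ 0.4528 -0.1115  0.045 ]
 [ 0.5394  0.0222 -0.    ]
 [ 0.5436 -0.1065  0.    ]] (array([ 0.4952, -0.0444]), np.float64(2.694710606921261), array([0.0028, 0.0045, 0.0028, 0.0046]))
strike [[ 0.5701 -0.0405  0.024 ]] [[ 0.5644 -0.0412  0.026 ]]
dock tips scene [[ 0.6001 -0.1146  0.022 ]
 [ 0.5963  0.0442  0.022 ]]
railends scene [[ 0.6698 -0.1001  0.022 ]
 [ 0.6656  0.0356  0.022 ]]
```

>>> play_rows(
  commands="0 0.015 0 0; 0 0.025 -0.03 0; 0 0.025 -0.08 0; -0.01 0.01 -0.1 0.17; -0.02 -0.01 -0.1 0.35; -0.03 -0.03 -0.1 0.53; -0.04 -0.05 -0.1 0.71; -0.05 -0.07 -0.1 0.89; -0.06 -0.081 -0.1 1.07; -0.07 -0.081 -0.1 1.25; -0.07 -0.081 -0.1 1.43; -0.07 -0.081 -0.1 1.571",
  grip=0.8,
)

```text
time: 7.4
ee_pos: [0.427, -0.0426, 0.1229]
tcp_rot: [-180.0, 0.1, -88.1]
contact_force: [0.1, -0.4, -0.3]
width: 0.0768
```

>>> play_rows(
  commands="0 0 0 0.001",
)

```text
time: 7.52
ee_pos: [0.427, -0.0433, 0.1228]
tcp_rot: [-180.0, 0.1, -88.1]
contact_force: [-0.1, 0.6, -0.3]
width: 0.0768
```

```bash
python3 - <<'E'
from h import *
from bench import r
s=r.state(); print(s["joints"],s["ee_pos"],s["tcp_rot"],s["contact_force"])
p=r.camera_params("wrist"); np.save("p2.npy",p,allow_pickle=True); i=r.get_image("wrist"); cv2.imwrite("pics/w2.png",i)
E
```

```text
[-1.27962504e+01 -6.82261266e-01  1.27005653e+01  1.22472144e+02
  8.42957066e-02  5.81673920e+01 -8.82907380e+01] [ 0.42696794 -0.04328958  0.12283311] [-1.79971552e+02  7.75444583e-02 -8.81497520e+01] [-0.13049517  0.60654239 -0.29734765]
```

View pics/w2.png

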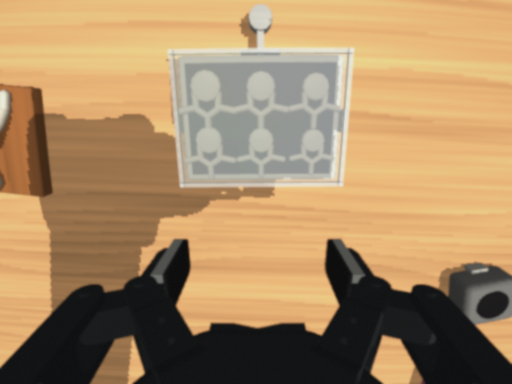

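```bash
python3 - <<'E'
from h import *
np.set_printoptions(precision=4,suppress=True)
p=np.load("p2.npy",allow_pickle=True).item()
i=cv2.imread("pics/w2.png"); crop(i,160,0,360,200,3,"pics/f.png")
q=plane(p,[(168,49),(353,48),(344,186),(181,187)],.045)
print(q,fitcase(q,['FL','FR','BR','BL'])); print("strike",plane(p,[(260,17)],.026))
E
```

```text
[[ 0.5441  0.0217  0.045 ]
 [ 0.5489 -0.1073  0.045 ]
 [ 0.4491 -0.1132  0.045 ]
 [ 0.4441  0.0172  0.045 ]] (array([ 0.4965, -0.0454]), np.float64(2.4760319584994894), array([0.0004, 0.0009, 0.0008, 0.0003]))
strike [[ 0.5714 -0.0418  0.026 ]]
```

View pics/f.png

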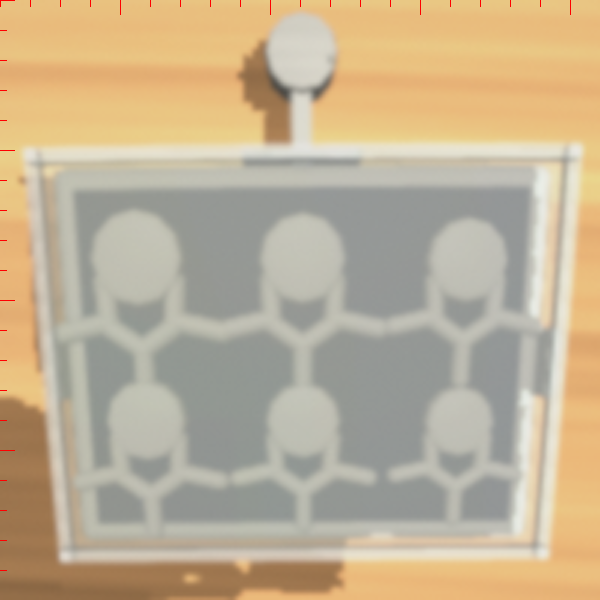

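>>> play_rows(
  commands="0.0045 0 0.04 0; 0.0045 0 0.08 0; 0.0045 0 0.1 0; 0.0045 0 0.1 0; 0.0045 -0.005 0.1 0; 0.0045 -0.01 0.1 0; 0.004 -0.016 0.1 0; 0.0035 -0.022 0.1 0; 0.0025 -0.028 0.1 0; 0.0015 -0.034 0.1 0; 0.001 -0.042 0.1 0; 0 -0.05 0.1 0",
)

```text
time: 9.07
ee_pos: [0.4776, -0.0414, 0.0228]
tcp_rot: [-180.0, 0.1, -88.0]
contact_force: [-2.5, -0.1, -0.3]
width: 0.0766
```

```bash
python3 - <<'E'
from h import *
from bench import r
p=r.camera_params("wrist"); np.save("p3.npy",p,allow_pickle=True); i=r.get_image("wrist"); cv2.imwrite("pics/w3.png",i)
E
```

```text
(no output)
```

View pics/w3.png

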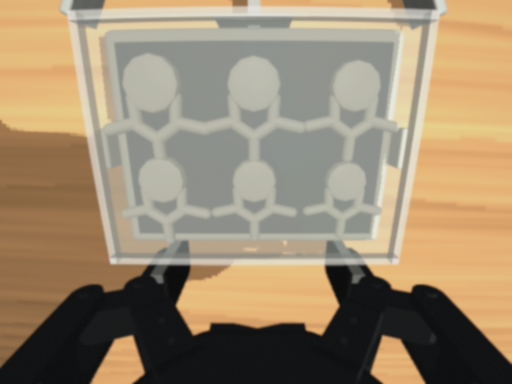

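>>> play_rows(
  commands="0 -0.005 0 0; 0 -0.01 0 0; 0 -0.015 0 0; 0 -0.02 0 0; 0 -0.025 0 0; 0 -0.03 0 0; 0 -0.035 0 0; 0 -0.04 0 0; 0 -0.045 0 0; 0 -0.05 0 0; 0 -0.055 0 0; 0 -0.06 0 0",
)

```text
time: 10.62
ee_pos: [0.5391, -0.039, 0.0231]
tcp_rot: [-179.9, 0.1, -88.0]
contact_force: [-2.0, -0.2, -0.8]
width: 0.0769
```

```bash
python3 - <<'E'
from h import *
from bench import r
print(r.state()["contact_force"],r.state()["tcp_rot"],r.state()["ee_pos"])
for n in ("scene",): cv2.imwrite(f"pics/{n}3.png",r.get_image(n))
i=cv2.imread("pics/scene3.png"); crop(i,195,150,315,300,4,"pics/g1.png")
E
```

```text
[-2.02004728 -0.18962894 -0.80974616] [-1.79897008e+02  7.07156690e-02 -8.80241205e+01] [ 0.5390572  -0.03902124  0.02306772]
```

View pics/g1.png

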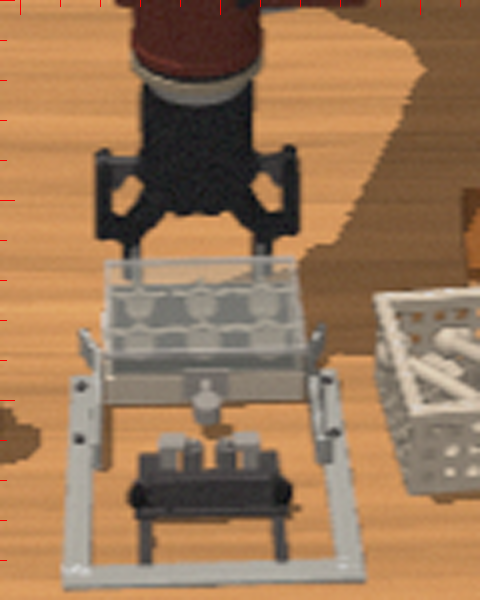

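>>> play_rows(
  commands="0 -0.003 0 0; 0 -0.006 0 0; 0 -0.009 0 0; 0 -0.012 0 0; 0 -0.014 0 0; 0 -0.016 0 0; 0 -0.018 0 0; 0 -0.018 0 0",
)

```text
time: 11.68
ee_pos: [0.5582, -0.0383, 0.0233]
tcp_rot: [-179.8, 0.1, -88.0]
contact_force: [-2.5, -0.4, -0.8]
width: 0.0772
```

>>> play_rows(
  commands="0 -0.001 0 0; 0 -0.002 0 0; 0 -0.003 0 0; 0 -0.004 0 0; 0 -0.005 0 0; 0 -0.006 0 0",
)

```text
time: 12.42
ee_pos: [0.5642, -0.0381, 0.0233]
tcp_rot: [-179.8, 0.1, -88.0]
contact_force: [-2.6, -0.4, -0.5]
width: 0.0769
```

>>> play_rows(
  commands="0 -0.001 0 0; 0 -0.002 0 0; 0 -0.003 0 0; 0 -0.004 0 0",
)

```text
time: 12.92
ee_pos: [0.5683, -0.0379, 0.0234]
tcp_rot: [-179.8, 0.1, -88.0]
contact_force: [-3.3, 0.4, 0.3]
width: 0.0766
```

>>> play_rows(
  commands="0 -0.001 0 0; 0 -0.002 0 0; 0 -0.003 0 0",
)

```text
time: 13.3
ee_pos: [0.5703, -0.0379, 0.0232]
tcp_rot: [-179.9, 0.1, -88.0]
contact_force: [-9.2, -0.1, 4.6]
width: 0.077
```

>>> play_rows(
  commands="0 -0.001 0 0; 0 -0.002 0 0; 0 -0.003 0 0",
)

```text
time: 13.68
ee_pos: [0.5718, -0.038, 0.023]
tcp_rot: [179.9, 0.1, -88.0]
contact_force: [-9.1, -0.6, 6.2]
width: 0.0767
```

>>> play_rows(
  commands="0 -0.001 0 0; 0 -0.002 0 0",
)

```text
time: 13.92
ee_pos: [0.5724, -0.038, 0.0228]
tcp_rot: [179.7, 0.1, -88.0]
contact_force: [-10.3, -0.5, 5.5]
width: 0.0771
```

>>> play_rows(
  commands="0 -0.001 0 0; 0 -0.002 0 0",
)

```text
time: 14.18
ee_pos: [0.5731, -0.038, 0.0226]
tcp_rot: [179.5, 0.1, -88.0]
contact_force: [-9.6, 0.0, 5.7]
width: 0.077
```

>>> play_rows(
  commands="0 -0.001 0 0; 0 -0.002 0 0",
)

```text
time: 14.42
ee_pos: [0.5738, -0.038, 0.0224]
tcp_rot: [179.4, 0.1, -88.1]
contact_force: [-9.8, -0.4, 5.7]
width: 0.0765
```

>>> play_rows(
  commands="0 -0.0015 0 0; 0 -0.0025 0 0; 0 -0.0035 0 0",
)

```text
time: 14.8
ee_pos: [0.5764, -0.038, 0.0223]
tcp_rot: [179.3, 0.1, -88.1]
contact_force: [-7.2, -0.1, 3.9]
width: 0.0768
```

>>> play_rows(
  commands="0 -0.0015 0 0; 0 -0.0025 0 0; 0 -0.0035 0 0",
)

```text
time: 15.18
ee_pos: [0.5793, -0.0379, 0.0222]
tcp_rot: [179.2, 0.1, -88.1]
contact_force: [-4.4, 0.7, 3.3]
width: 0.0772
```

>>> play_rows(
  commands="0 -0.001 0 0; 0 -0.002 0 0; 0 -0.003 0 0",
)

```text
time: 15.55
ee_pos: [0.5827, -0.0377, 0.0222]
tcp_rot: [179.3, 0.1, -88.1]
contact_force: [-2.4, 0.4, 0.8]
width: 0.0768
```

>>> play_rows(
  commands="0 -0.001 0 0; 0 -0.002 0 0; 0 -0.003 0 0",
)

```text
time: 15.92
ee_pos: [0.5861, -0.0376, 0.0223]
tcp_rot: [179.3, 0.1, -88.1]
contact_force: [-0.0, 0.2, -0.5]
width: 0.0768
```

>>> play_rows(
  commands="0 -0.001 0 0; 0 -0.002 0 0",
)

```text
time: 16.18
ee_pos: [0.5886, -0.0375, 0.0224]
tcp_rot: [179.3, 0.1, -88.1]
contact_force: [-0.3, 0.6, -0.2]
width: 0.0768
```

>>> play_rows(
  commands="0 -0.001 0 0; 0 -0.002 0 0",
)

```text
time: 16.42
ee_pos: [0.5908, -0.0375, 0.0225]
tcp_rot: [179.4, 0.1, -88.1]
contact_force: [-0.3, -0.5, 0.7]
width: 0.0769
```

>>> play_rows(
  commands="0 -0.001 0 0; 0 -0.0015 0 0",
)

```text
time: 16.68
ee_pos: [0.5918, -0.0374, 0.0224]
tcp_rot: [179.3, 0.1, -88.1]
contact_force: [-3.8, 0.6, 2.7]
width: 0.0767
```

>>> play_rows(
  commands="0 -0.001 0 0; 0 -0.0015 0 0",
)

```text
time: 16.92
ee_pos: [0.5925, -0.0374, 0.0221]
tcp_rot: [179.2, 0.1, -88.1]
contact_force: [-6.7, -0.4, 3.7]
width: 0.0768
```

>>> play_rows(
  commands="0 -0.001 0 0; 0 -0.0015 0 0",
)

```text
time: 17.18
ee_pos: [0.5928, -0.0374, 0.0218]
tcp_rot: [179.0, 0.2, -88.1]
contact_force: [-8.4, 0.3, 4.1]
width: 0.0771
```

>>> play_rows(
  commands="0 -0.001 0 0; 0 -0.001 0 0",
)

```text
time: 17.42
ee_pos: [0.5928, -0.0374, 0.0215]
tcp_rot: [178.9, 0.2, -88.1]
contact_force: [-6.8, 0.7, 2.7]
width: 0.077
```

>>> play_rows(
  commands="0 -0.0015 0 0; 0 -0.002 0 0",
)

```text
time: 17.68
ee_pos: [0.5932, -0.0374, 0.021]
tcp_rot: [178.7, 0.2, -88.1]
contact_force: [-9.5, 0.2, 6.2]
width: 0.077
```

>>> play_rows(
  commands="0 -0.002 0 0; 0 -0.002 0 0",
)

```text
time: 17.92
ee_pos: [0.5933, -0.0374, 0.0205]
tcp_rot: [178.5, 0.2, -88.1]
contact_force: [-10.7, 0.3, 6.1]
width: 0.0767
```

>>> play_rows(
  commands="0 -0.0021 0 0; 0 -0.0021 0 0; 0 -0.0021 0 0",
)

```text
time: 18.3
ee_pos: [0.5934, -0.0375, 0.02]
tcp_rot: [178.2, 0.2, -88.1]
contact_force: [-11.0, -0.5, 5.6]
width: 0.0767
```

Pressed to about 11 N, with the case stopped firm. Now I'll back straight off and lift clear.

>>> play_rows(
  commands="0 0.002 0 0; 0 0.004 0 0; 0 0.01 0 0; 0 0.02 0 0; 0 0.035 0 0; 0 0.05 0 0; 0 0.06 0 0; 0 0.06 0 0",
)

```text
time: 19.3
ee_pos: [0.5327, -0.0395, 0.022]
tcp_rot: [178.2, 0.2, -88.1]
contact_force: [0.2, 0.2, 0.9]
width: 0.077
```

>>> play_rows(
  commands="0 0 -0.03 0; 0 0 -0.08 0; 0 0 -0.13 0; 0 0 -0.16 0; 0 0 -0.16 0",
)

```text
time: 19.92
ee_pos: [0.5396, -0.0399, 0.1847]
tcp_rot: [178.6, 0.2, -88.1]
contact_force: [-0.8, 0.4, -0.7]
width: 0.0769
```

```bash
python3 - <<'E'
from h import *
from bench import r
p=r.camera_params("wrist"); np.save("p4.npy",p,allow_pickle=True); cv2.imwrite("pics/w4.png",r.get_image("wrist"))
for n in ("scene","side"): cv2.imwrite(f"pics/{n}4.png",r.get_image(n))
i=cv2.imread("pics/side4.png"); crop(i,110,110,260,240,5,"pics/k2.png")
E
```

```text
(no output)
```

View pics/w4.png

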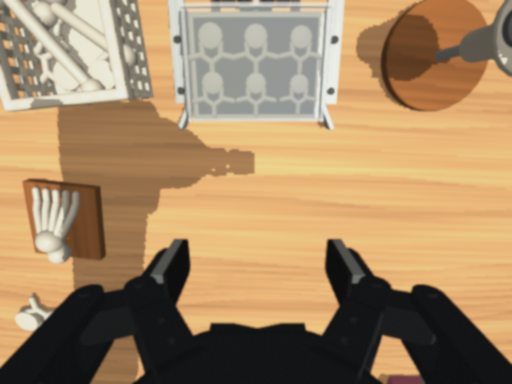

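View pics/scene4.png

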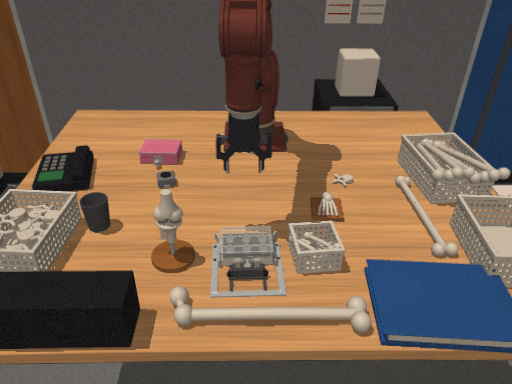

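View pics/k2.png

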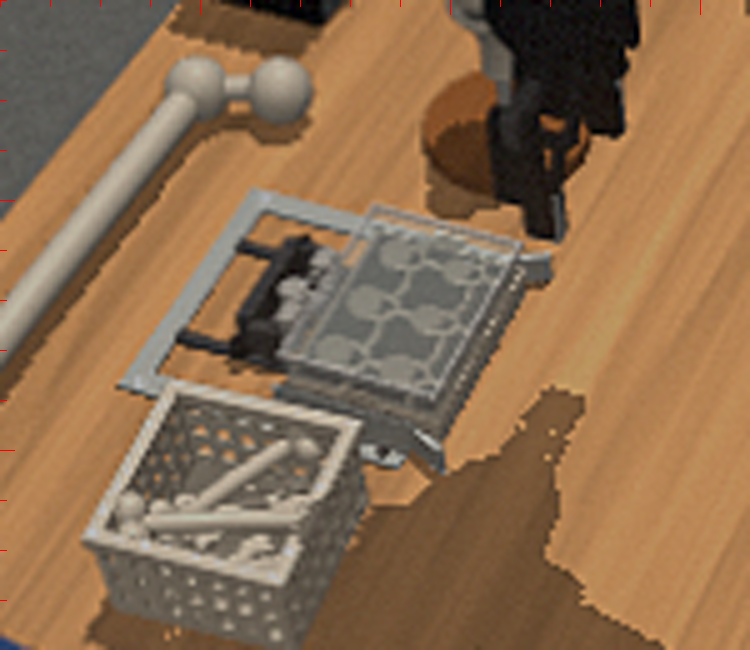

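```bash
python3 - <<'E'
from h import *
from bench import r
np.set_printoptions(precision=4,suppress=True)
p=np.load("p4.npy",allow_pickle=True).item()
i=cv2.imread("pics/w4.png"); crop(i,165,0,345,140,4,"pics/l.png")
print(plane(p,[(189,121),(323,121)],.045),r.state()["joints"],r.state()["ee_pos"])
E
```

```text
[[ 0.6021  0.0273  0.045 ]
 [ 0.6064 -0.102   0.045 ]] [-12.9584  10.1219  14.0765 103.7074  -2.7661  68.3197 -86.0782] [ 0.5373 -0.0398  0.181 ]
```

View pics/l.png

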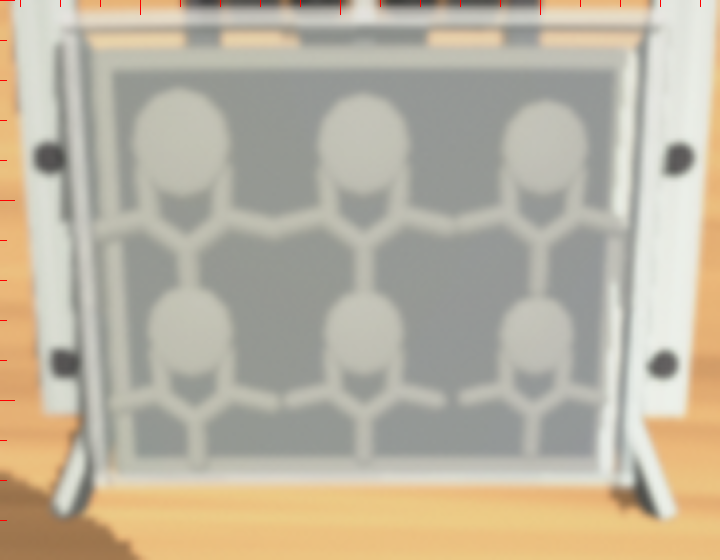

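The case sits square between the rails, with its back edge at x≈0.604. To be sure it is fully home, I'll press once more with less downward drag, and feel where it rests.

>>> play_rows(
  commands="0 0 0.05 0; 0 0 0.1 0; 0 0 0.14 0; 0 0 0.158 0; 0 0 0.158 0; 0 -0.01 0.158 0; 0 -0.02 0.158 0; 0 -0.03 0.158 0; 0 -0.04 0.158 0; 0 -0.045 0.158 0; 0 -0.047 0.158 0; 0 -0.047 0.158 0",
)

```text
time: 21.58
ee_pos: [0.5791, -0.0379, 0.0215]
tcp_rot: [178.2, 0.2, -88.1]
contact_force: [0.4, 0.2, -0.7]
width: 0.0766
```

>>> play_rows(
  commands="0 -0.003 0 0; 0 -0.006 0 0; 0 -0.009 0 0; 0 -0.01 0 0; 0 -0.011 0 0; 0 -0.011 0 0",
)

```text
time: 22.32
ee_pos: [0.5901, -0.0375, 0.0211]
tcp_rot: [178.2, 0.2, -88.1]
contact_force: [-0.1, -0.2, 0.0]
width: 0.0771
```

>>> play_rows(
  commands="0 -0.0005 -0.0002 0; 0 -0.001 -0.0003 0; 0 -0.0015 -0.0004 0",
)

```text
time: 22.7
ee_pos: [0.5916, -0.0374, 0.0215]
tcp_rot: [178.2, 0.2, -88.1]
contact_force: [0.3, 0.4, 0.3]
width: 0.077
```

>>> play_rows(
  commands="0 -0.0005 -0.0002 0; 0 -0.001 -0.0004 0; 0 -0.0015 -0.0006 0",
)

```text
time: 23.08
ee_pos: [0.5923, -0.0374, 0.0217]
tcp_rot: [178.1, 0.2, -88.1]
contact_force: [-4.4, -0.3, 1.0]
width: 0.0768
```

>>> play_rows(
  commands="0 -0.001 -0.0003 0; 0 -0.002 -0.0005 0; 0 -0.002 -0.0005 0",
)

```text
time: 23.45
ee_pos: [0.5929, -0.0374, 0.0217]
tcp_rot: [177.9, 0.2, -88.1]
contact_force: [-6.4, -0.4, 3.3]
width: 0.0764
```

>>> play_rows(
  commands="0 -0.0015 -0.0003 0; 0 -0.002 -0.0004 0; 0 -0.002 -0.0004 0",
)

```text
time: 23.82
ee_pos: [0.593, -0.0374, 0.0217]
tcp_rot: [177.7, 0.2, -88.1]
contact_force: [-9.6, 0.7, 5.7]
width: 0.0772
```

>>> play_rows(
  commands="0 -0.0022 -0.0006 0; 0 -0.0023 -0.0008 0; 0 -0.0023 -0.001 0",
)

```text
time: 24.2
ee_pos: [0.5931, -0.0374, 0.0218]
tcp_rot: [177.4, 0.3, -88.1]
contact_force: [-9.6, 0.7, 1.9]
width: 0.0767
```

>>> play_rows(
  commands="0 -0.0022 -0.0008 0; 0 -0.0022 -0.0012 0; 0 -0.0022 -0.0012 0",
)

```text
time: 24.58
ee_pos: [0.593, -0.0374, 0.0219]
tcp_rot: [177.1, 0.3, -88.1]
contact_force: [-8.2, 0.3, 0.8]
width: 0.0769
```

>>> play_rows(
  commands="0 -0.0025 -0.0004 0; 0 -0.003 -0.0004 0; 0 -0.003 -0.0004 0",
)

```text
time: 24.95
ee_pos: [0.593, -0.0374, 0.0215]
tcp_rot: [176.7, 0.3, -88.1]
contact_force: [-14.4, 0.5, 7.7]
width: 0.077
```

That reading was above what I intended, so I'm releasing now.

>>> play_rows(
  commands="0 0.002 0 0; 0 0.004 0 0; 0 0.01 0 0; 0 0.02 0 0; 0 0.035 0 0; 0 0.05 0 0; 0 0.06 0 0; 0 0.06 0 0",
)

```text
time: 25.95
ee_pos: [0.5325, -0.0394, 0.0252]
tcp_rot: [176.8, 0.3, -88.1]
contact_force: [0.1, 0.3, -0.1]
width: 0.0773
```

>>> play_rows(
  commands="0 0 -0.03 0; 0 0 -0.08 0; 0 0 -0.13 0; 0 0 -0.16 0; 0 0 -0.16 0; 0 0 -0.16 0",
)

```text
time: 26.7
ee_pos: [0.5414, -0.0398, 0.1843]
tcp_rot: [176.7, 0.3, -88.1]
contact_force: [0.5, 0.1, -1.1]
width: 0.0767
```

```bash
python3 - <<'E'
from h import *
from bench import r
p=r.camera_params("wrist"); i=r.get_image("wrist"); cv2.imwrite("pics/w5.png",i)
np.save("p5.npy",p,allow_pickle=True)
i=r.get_image("scene"); cv2.imwrite("pics/scene5.png",i)
i0=cv2.imread("pics/scene0.png"); crop(i,135,140,360,300,3,"pics/m.png")
s=r.get_image("side"); cv2.imwrite("pics/side5.png",s)
print(r.state()["contact_force"],r.state()["joint_vel"].round(1))
E
```

```text
[-0.32931537 -0.6275165  -0.07302583] [-0.1 -0.1  0.  -0.2 -0.1  0.1  0. ]
```

View pics/w5.png

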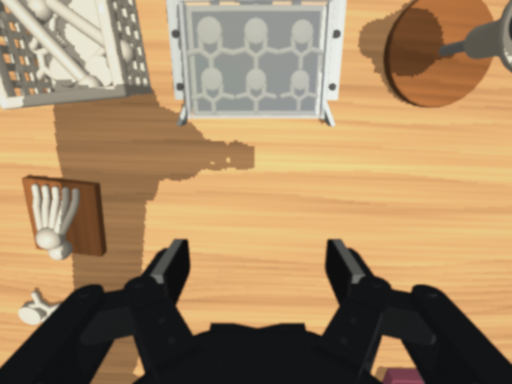

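View pics/m.png

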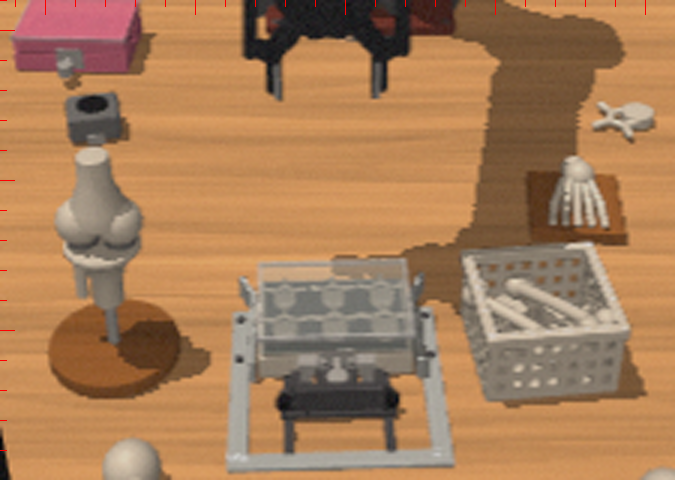

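View pics/side5.png

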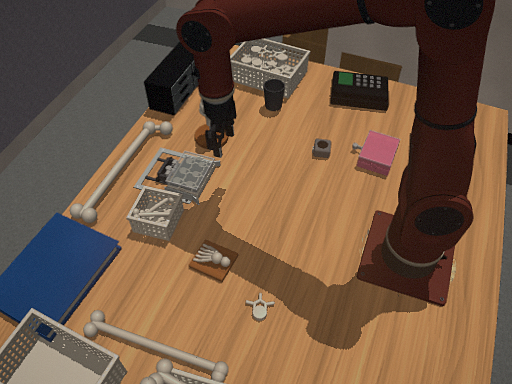

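The case is in the dock with the strike behind the rollers at crop (337,370). The bystanders are where they stood, and the gripper is clear. Handing in.

```bash
python3 - <<'E'
from bench import r
print(r.hand_in())
E
```

```text
the job is handed in; nothing more can be done
None
```

I pushed the case sideways past the knee model, turned it square to the dock, and slid it between the rails and through the catch. The sliding force was about 2.5 N, and the catch passed at about 10 N. I then pressed it onto the buffer twice and backed the arm off. The job was handed in at about 27 s.

**Final position:** after the first press the case was flat and square in the rails, its back edge at x≈0.604, about 54 mm inward of the mouth. After the second press I checked it only by eye. It still looked flat and in the rails with the strike behind the rollers, and the basket, knee model and bystanders looked unmoved. The gripper was clear with no contact force.

**Pressed home:** the buffer itself was never measured. From the forces and travel I estimate it was pressed about 3 mm. When I felt for the case again, it sat about 0.8 mm deeper than where the rollers had left it.

**Force limit exceeded:** on the last step of the second press the wrist force read 14.4 N, above the limit of about 12 N. Friction may account for a few newtons of that, so I cannot say how much reached the case. The highest reading on the first press was 11.0 N.

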